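# Start up the bench with its switch boxes

### The arm

A 6-joint arm with a two-finger parallel gripper is mounted at the origin on a cart in front of the work surface, level with it; the furniture and walls round the work are solid. World frame = base frame: x ahead of the robot, y to its left, z up, the work surface at z = 0. Lengths are in m, angles in rad, forces in N, time in s.
With the tool pointing down it reaches from about 0.3 to 0.875 m from the base axis. Payload 6.4 kg.
Tool frame: the origin (TCP) lies on the centre line of the jaws, within the pads' length; the fingertips stand 17 mm ahead of it and the grasp point (between the pads) lies 2 mm behind it; z points along the fingers, y is the line along which they close (so a half turn about z gives the same grasp; the last joint's range is limited). The gripper opens to 88 mm and grips with 3 to 60 N. Pads are 18 mm wide; open, the fingers measure 123 mm over their backs; the gripper's body (75 mm by 187 mm) begins 45 mm behind the grasp point.
Start: joints at [-1.463, 0.181, 1.607, -0, 1.354, -0.206], TCP at [0.178, -0.547, 0.256] pointing down, gripper open.
Joint ranges: [-2.99, 2.99], [-0.89, 2.07], [0.3, 2.58], [-1.14, 4.28], [0, 2.63], [-3.12, 3.12]. Speed limits (rad/s): [2.57, 2.57, 3.01, 3.14, 3.14, 3.14].

### API

Orientations are given as a 3x3 rotation matrix whose columns are the frame's x, y, z axes.
In Python, from bench import robot, viewer, finish_job, spotter gives the robot as it stands.
- The arm moves only by the tool apply_moves, never from a script. Its argument "targets" is a list of rows, each a list of 2 entries, a list of its own where there are three numbers: the shift along the tool's x, y, z in units of 40 mm (1.0 is 40 mm), then the turn, a rotation vector about the tool's x, y, z in units of 6 degrees (1.0 is 6 degrees). A call has 1 to 8 rows; each row shifts and turns the commanded pose from where the row before left it, along the tool's axes as they then stand; what a row does not reach is not made up. A row lasts 1/12 s, in which the tool goes at most 41.7 mm and 7.16 degrees, less where a joint would pass 70% of its speed; a pose out of reach is approached as far as the arm can. A call is refused whole if a number of a shift passes 1 or a number of a turn 1, either way. A call with a gripper value outside its range is refused whole. "gripper" is the finger opening in mm, from 0 to 88.1, set as the call begins (left out, the last holds). The fingers move at their own pace and stop on an object; "squeeze" is the grip in N (left out, the last holds). Time passes only in rows, so rows that do not move let the fingers close. It gives the time, the measured TCP pose, the force, the opening and the grip force at its end, in the units of the state.
- robot.get_state(): the state, without advancing time (a new reading comes with each control period).
- viewer.read_camera(name): name is "scene" or "top" or "wrist"; returns the picture (400x640x3 uint8, red, green, blue); there is no depth.
- viewer.camera_model(name): a dict with "vfov" (degrees; the focal length in pixels is half the picture's height over the tangent of half this angle, whatever the lens; pixels are square), "cx", "cy" (the principal point, pixels), "origin" and "orientation" of the camera in the world; the wrist camera has in their place "T_tool_cam" (4x4, takes a point from camera to tool coordinates, whose origin is the TCP and whose axes are the flange's). Camera axes: x right, y down, z forward; pixel columns grow to the right and rows downward; lengths in m; the calibration is good to about 2 mm. The wrist camera is an equidistant fisheye: a pixel r from the principal point sees the ray r / f radians off the axis. A picture is of the moment at which its call begins: read the wrist's pose just before it. camera_model takes no time and is no camera call.
- finish_job(): hands the job in; it is judged then, once.
Trained networks look in the newest picture that a camera, given by its name, has taken for a name from the list of things; names that differ only in an ending like _2 or _b are one class to them, and where a whole thing is asked for, a point or a joint stands for the part that bears it (a point fixed in the world has none). Each returns a list of dicts, best first, with "confidence" (0 to 1); they miss things now and then, are a little off and sometimes report something else, mostly with a low value. They report only what shows in the picture. A call takes as long as a camera call.
- spotter.boxes_of(camera, name): "position" ([column, row] in pixels, amid what is visible of it).
- spotter.mark_of(camera, name): "position" ([column, row] in pixels: a listed point, or the origin of a listed thing).
The state is a dict: "time": time; "q": joint angles; "joint_vel": joint speeds; "joint_torque": joint torques, N m; "position": TCP position; "eef_rot": TCP orientation; "wrist_force": force on the tool from outside, world axes, zero at the start; "ft_torque": the same for the moment, N m; "grip_width": finger opening in m; "grip_force": force on a finger pad.
Only numpy, scipy, OpenCV 4.12 (cv2) and the standard library are available. Lean on these libraries where they do the work, as an engineer would, in place of code of your own. Each camera call takes 0.05 s, during which the arm holds its last target. There are 200 camera calls.

### The job

Start up the bench from the four cordless switch boxes on the table: with the fingertips tap the large round key down first, then the square key, then the long bar key, each lightly, so that it goes down and stays down. Leave the small round stop key up, do not lift or shift the boxes, and leave everything else where it is.

Things in the scene. Friction and masses are not known exactly. Their poses are not given: they have to be found in the camera images.
- box_round: loose grey switch box, 84 (x) x 74 (y) x 40 mm high, 0.6 kg, stands flat on the table, with the large round key, 40 mm across in the middle of its top; origin at the centre of its underside, z up
- top_round (a point): centre of the top face of the large round key, 40 mm across; 56 mm above the table when the key is up; moves down when it is pressed
- key_round (a joint): latch of the large round key: 0 up, 0.008 m fully down; it yields to about 2 N, has no return spring and stays where it is left. The key's top rides on this latch on a soft spring of 2 N per mm: it gives 1 mm before the latch moves, springs back by that much when let go, and once the latch is fully down gives some 6 mm more; then its top is 1 mm above the housing
- box_square: loose grey switch box, 84 (x) x 74 (y) x 40 mm high, 0.6 kg, stands flat on the table, with the square key, 36 x 36 mm in the middle of its top; origin at the centre of its underside, z up
- top_square (a point): centre of the top face of the square key, 36 x 36 mm; 56 mm above the table when the key is up; moves down when it is pressed
- key_square (a joint): latch of the square key: 0 up, 0.008 m fully down; it yields to about 2 N, has no return spring and stays where it is left. The key's top rides on this latch on a soft spring of 2 N per mm: it gives 1 mm before the latch moves, springs back by that much when let go, and once the latch is fully down gives some 6 mm more; then its top is 1 mm above the housing
- box_bar: loose grey switch box, 84 (x) x 74 (y) x 40 mm high, 0.6 kg, stands flat on the table, with the long bar key, 20 mm along the box's x and 56 mm along its y in the middle of its top; origin at the centre of its underside, z up
- top_bar (a point): centre of the top face of the long bar key, 20 mm along the box's x and 56 mm along its y; 56 mm above the table when the key is up; moves down when it is pressed
- key_bar (a joint): latch of the long bar key: 0 up, 0.008 m fully down; it yields to about 2 N, has no return spring and stays where it is left. The key's top rides on this latch on a soft spring of 2 N per mm: it gives 1 mm before the latch moves, springs back by that much when let go, and once the latch is fully down gives some 6 mm more; then its top is 1 mm above the housing
- box_small: loose grey switch box, 84 (x) x 74 (y) x 40 mm high, 0.6 kg, stands flat on the table, with the small round key, 18 mm across (the stop key, which must stay up) in the middle of its top; origin at the centre of its underside, z up
- top_small (a point): centre of the top face of the small round key, 18 mm across (the stop key, which must stay up); 56 mm above the table when the key is up; moves down when it is pressed
- key_small (a joint): latch of the small round key: 0 up, 0.008 m fully down; it yields to about 2 N, has no return spring and stays where it is left. The key's top rides on this latch on a soft spring of 2 N per mm: it gives 1 mm before the latch moves, springs back by that much when let go, and once the latch is fully down gives some 6 mm more; then its top is 1 mm above the housing
- black_tape: bystander: flat roll of black tape, 58 mm across, 19 mm high; origin at the centre of its underside
- tape_measure: bystander: yellow tape measure, 36 x 78 x 64 mm high; origin at the centre of its underside
- masking_tape: bystander: flat roll of pale masking tape, 104 mm across, 25 mm high; origin at the centre of its underside
- white_box: bystander: small white lidded box tied with cord, 84 x 123 x 42 mm high; origin at the centre of its underside
- paint_tin: bystander: small round paint tin, 77 mm across, 77 mm high; origin at the centre of its underside
- glue_bottle: bystander: squeeze bottle of glue with orange cap, 62 mm across, 167 mm high; origin at the centre of its underside

How it is judged:
By the outcome, as a careful person would: the job done as asked, in the order asked, and still so for the second after the job is handed in, with the robot touching nothing.
It also fails if it takes over 48 s, if anything falls off the work surface, if the arm or the gripper's body presses on something with over 40 N, if the wrist force passes 120 N, or if a joint passes its speed limit or range.

## Working session

There is one attempt and no reset: what is moved stays moved. The work goes in short steps, Python scripts to look and compute and a tool call to move; the robot and the scene stay as the last step left them, time stands still between calls to the robot, and variables do not carry over. Pictures are saved under pics/ and viewed, at most 10 in all, crops included, and the job is handed in when it is done.

Besides the shell and the picture viewer there is one more tool, called after "Call:" as a command line: name --argument value ..., lists and objects as JSON in quotes. apply_moves: Moves the arm, as the interface text tells. Its arguments: {"type":"object","properties":{"targets":{"type":"array","items":{"type":"array"}},"gripper":{"type":"number"},"squeeze":{"type":"number"}},"required":["targets"]}

```bash
mkdir -p pics; cat > h.py <<'E'
import numpy as np, cv2
from bench import robot, viewer, finish_job, spotter
def ray(cam,px):
    m=viewer.camera_model(cam); f=200/np.tan(np.radians(m["vfov"]/2))
    d=np.array([(px[0]-m["cx"])/f,(px[1]-m["cy"])/f,1.])
    return np.array(m["origin"]), np.array(m["orientation"])@d
def at(cam,px,z):
    o,d=ray(cam,px); return o+d*(z-o[2])/d[2]
E
python3 - <<'E'
from h import *
for c in("top","scene"):
    im=viewer.read_camera(c); cv2.imwrite(f"pics/{c}0.png",im[:,:,::-1])
    for n in("round","square","bar","small"):
        for r in spotter.mark_of(c,"top_"+n)[:3]: print(c,n,np.round(r["position"],1),round(r["confidence"],2),at(c,r["position"],.056).round(4))
        if c=="top":
            for r in spotter.mark_of(c,"box_"+n)[:2]: print(c,"box",n,np.round(r["position"],1),round(r["confidence"],2),at(c,r["position"],.0).round(4))
s=robot.get_state();print(s["time"],s["position"],np.round(s["eef_rot"],3),s["wrist_force"])
E
```

```text
top round [379.1 184.8] 0.68 [ 0.6317 -0.1056  0.056 ]
top box round [379.9 193.1] 0.84 [ 0.6145 -0.1147  0.    ]
top square [223.9 208.5] 0.73 [0.5705 0.3142 0.056 ]
top box square [231.7 209.5] 0.61 [0.571  0.3052 0.    ]
top bar [309.4 190.2] 0.63 [0.6184 0.0833 0.056 ]
top bar [353.2 243. ] 0.29 [ 0.4755 -0.0333  0.056 ]
top bar [452.5 262.6] 0.22 [ 0.4217 -0.2971  0.056 ]
top box bar [308.4 194.4] 0.63 [0.6123 0.0881 0.    ]
top box bar [403.4 140.1] 0.25 [ 0.7666 -0.185   0.    ]
top box small [353.3 244.9] 0.97 [ 0.4691 -0.0373  0.    ]
top box small [380.2 184.9] 0.18 [ 0.6379 -0.116   0.    ]
scene round [312.1 247.9] 0.51 [ 0.6254 -0.111   0.056 ]
scene square [362.9 153.2] 0.58 [0.5621 0.3149 0.056 ]
scene square [362.3 168.2] 0.55 [0.5948 0.2462 0.056 ]
scene bar [341.9 201.7] 0.45 [0.6109 0.0812 0.056 ]
scene small [324.5 323.9] 0.7 [ 0.7672 -0.2861  0.056 ]
scene small [402.7 199.2] 0.67 [0.7626 0.1819 0.056 ]
scene small [281.4 208.9] 0.45 [ 0.4724 -0.0337  0.056 ]
0.7 [ 0.17748777 -0.54692508  0.25569991] [[ 0.951  0.309 -0.   ]
 [ 0.309 -0.951  0.   ]
 [ 0.    -0.    -1.   ]] [1.11273819 0.4255435  0.27515217]
```

View pics/top0.png

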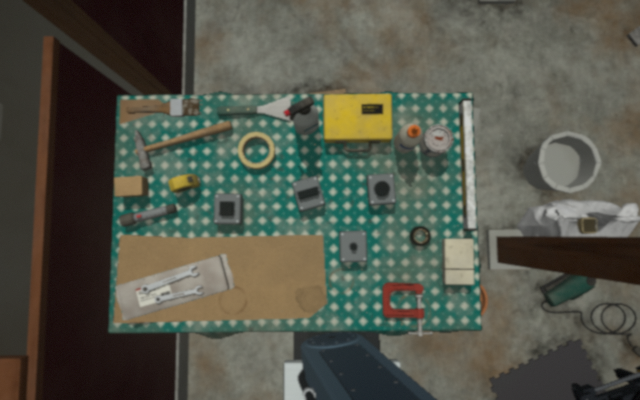

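View pics/scene0.png

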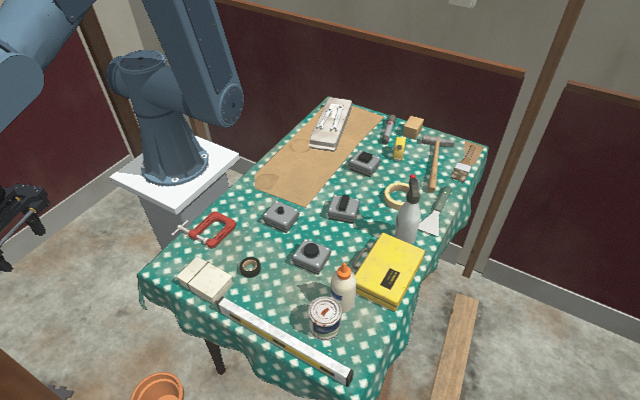

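The top picture shows the round key near (381,188), the square near (227,209), the bar near (308,192) and the small stop key near (353,246). The glue bottle is at about (411,135) and the tin at (438,140). The scene picture agrees, so next I refine the key positions.

```bash
python3 - <<'E'
from h import *
t=cv2.imread("pics/top0.png"); s=cv2.imread("pics/scene0.png")
tc=[(381,190),(228,208),(309,192),(353,247)]; sc=[(311,253),(364,161),(344,206),(281,215)]
rows=[]
for im,cs in((t,tc),(s,sc)):
    rows.append(np.hstack([cv2.resize(im[y-20:y+20,x-20:x+20],(200,200),interpolation=cv2.INTER_CUBIC) for x,y in cs]))
cv2.imwrite("pics/crops.png",np.vstack(rows))
for n,(x,y) in zip("round square bar small".split(),tc):
    g=cv2.cvtColor(t,cv2.COLOR_BGR2GRAY)[y-14:y+14,x-14:x+14].astype(float)
    w=np.clip(62-g,0,25)*(g<62)
    l,lab,st,ce=cv2.connectedComponentsWithStats((w>0).astype(np.uint8)); 
    for i in range(1,l):
        if st[i,4]>20: p=ce[i]+[x-14,y-14];print(n,st[i],p.round(1),at("top",p,.053).round(4))
for n in("glue_bottle","paint_tin"):
    r=spotter.mark_of("top",n)[0];print(n,r["confidence"],at("top",r["position"],0).round(3))
    r=spotter.mark_of("scene",n)[0];print(n,r["confidence"],at("scene",r["position"],0).round(3))
print(viewer.camera_model("top"))
E
```

```text
round [  8   6  14  15 179] [381.6 188.9] [ 0.6207 -0.1125  0.053 ]
square [27  4  1 24 24] [241.  209.5] [0.5677 0.2686 0.053 ]
square [  6   8  14  15 194] [226.5 208.6] [0.5704 0.3078 0.053 ]
bar [  3   9  21  13 175] [308.  193.3] [0.6103 0.0872 0.053 ]
small [11 10  7  8 35] [353.2 246.5] [ 0.466  -0.0333  0.053 ]
glue_bottle 0.86 [ 0.759 -0.182  0.   ]
glue_bottle 0.9 [ 0.761 -0.188  0.   ]
paint_tin 0.59 [ 0.763 -0.271  0.   ]
paint_tin 0.85 [ 0.751 -0.26   0.   ]
{'vfov': 50.24564122426604, 'cx': 322.89455230000954, 'cy': 196.57062365750076, 'origin': array([0.49829255, 0.04453791, 1.20418057]), 'orientation': array([[-0.00722806, -0.99601001,  0.08894837],
       [-0.99997025,  0.00743887,  0.00203882],
       [-0.00269236, -0.08893099, -0.99603415]])}
```

View pics/crops.png

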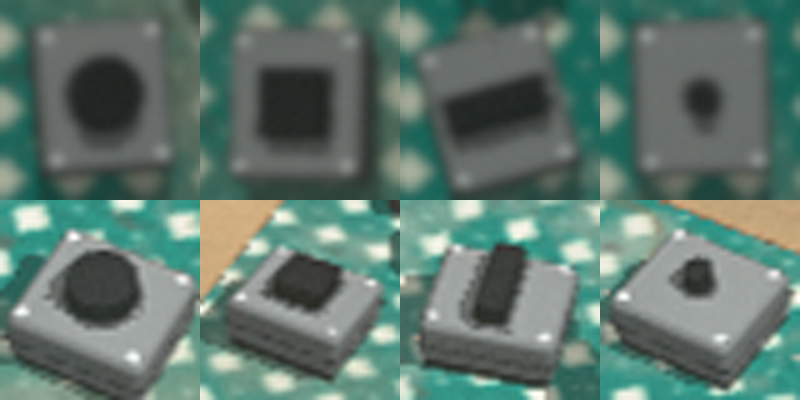

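The crops show dark key tops at top pixels (382,189), (227,208.6) and (308,193.4), and the small one at (353,246). Both cameras agree to within a centimetre. I'll square the tool with the world axes, close the fingers, and fly over to the round key.

Call:
apply_moves --gripper 0 --targets '[[[0,0,0],[0,0,1]],[[0,0,0],[0,0,1]],[[0,0,0],[0,0,1]],[[0.3,-0.3,0],[0,0,0]],[[0.5,-0.5,0],[0,0,0]],[[0.6,-0.6,0],[0,0,0]],[[0.6,-0.6,0],[0,0,0]],[[0.6,-0.6,0],[0,0,0]]]'

```text
time: 1.57
position: [0.2827, -0.4411, 0.2557]
eef_rot: [[1.0, 0.002, 0.0], [0.002, -1.0, 0.0], [0.0, -0.0, -1.0]]
wrist_force: [-0.4, -1.4, -0.1]
grip_width: 0.0368
grip_force: 0.0
```

Call:
apply_moves --targets '[[[0.6,-0.6,0],[0,0,0]],[[0.6,-0.6,0],[0,0,0]],[[0.6,-0.6,0],[0,0,0]],[[0.6,-0.6,0],[0,0,0]],[[0.6,-0.6,0],[0,0,0]],[[0.6,-0.6,0],[0,0,0]],[[0.6,-0.6,0],[0,0,0]],[[0.6,-0.6,0],[0,0,0]]]'

```text
time: 2.23
position: [0.4746, -0.2487, 0.2559]
eef_rot: [[1.0, 0.003, 0.0], [0.003, -1.0, 0.0], [0.0, -0.0, -1.0]]
wrist_force: [-0.2, -0.1, -0.2]
grip_width: 0.0002
grip_force: 0.0
```

Call:
apply_moves --targets '[[[0.6,-0.6,0],[0,0,0]],[[0.6,-0.6,0],[0,0,0]],[[0.6,-0.6,0],[0,0,0]],[[0.5,-0.5,0],[0,0,0]],[[0.3,-0.3,0],[0,0,0]],[[0,0,0],[0,0,0]],[[0,0,0],[0,0,0]]]'

```text
time: 2.82
position: [0.5777, -0.1457, 0.2555]
eef_rot: [[1.0, 0.004, -0.001], [0.004, -1.0, 0.0], [-0.001, -0.0, -1.0]]
wrist_force: [0.4, -0.6, 0.3]
grip_width: 0.0006
grip_force: 0.0
```

Call:
apply_moves --targets '[[[0.3,-0.25,0.3],[0,0,0]],[[0.4,-0.35,0.6],[0,0,0]],[[0.4,-0.25,0.6],[0,0,0]],[[0,0,0.6],[0,0,0]],[[0,0,0.4],[0,0,0]],[[0,0,0],[0,0,0]],[[0,0,0],[0,0,0]]]'

```text
time: 3.4
position: [0.6204, -0.1137, 0.1551]
eef_rot: [[1.0, -0.001, -0.002], [-0.001, -1.0, 0.001], [-0.002, -0.001, -1.0]]
wrist_force: [0.3, -0.1, 0.3]
grip_width: 0.0005
grip_force: 0.0
```

```bash
cat >> h.py <<'E'
def watz(px,z,s):
    m=viewer.camera_model("wrist"); f=200/np.tan(np.radians(m["vfov"]/2)); T=np.array(m["T_tool_cam"])
    v=np.array([px[0]-m["cx"],px[1]-m["cy"]]); r=np.hypot(*v); a=r/f
    d=np.r_[np.sin(a)*v/r,np.cos(a)]; R=np.array(s["eef_rot"])
    o=np.array(s["position"])+R@T[:3,3]; d=R@T[:3,:3]@d
    return o+d*(z-o[2])/d[2]
def look(tag,n):
    s=robot.get_state(); im=viewer.read_camera("wrist"); cv2.imwrite(f"pics/{tag}.png",im[:,:,::-1])
    for r in spotter.mark_of("wrist","top_"+n)[:2]: print(n,np.round(r["position"],1),round(r["confidence"],2),watz(r["position"],.056,s).round(4))
    print(s["time"],np.round(s["position"],4),np.round(s["wrist_force"],2))
E
python3 -c "
from h import *
look('w1','round')"
```

```text
round [324.1 205.6] 0.77 [ 0.6259 -0.1133  0.056 ]
3.4 [ 0.6204 -0.1137  0.1551] [ 0.32 -0.07  0.33]
```

View pics/w1.png

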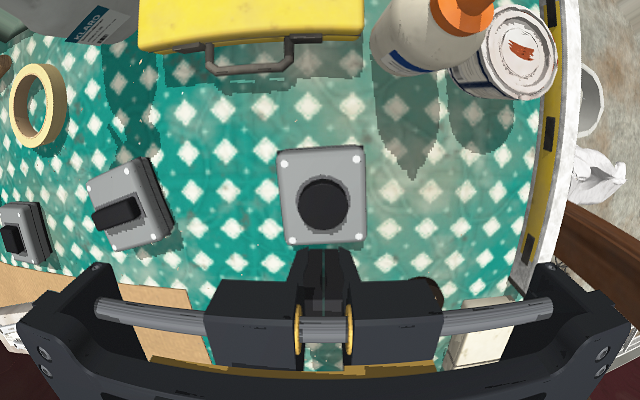

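The wrist view shows the round key at (323,206), 3–5 mm ahead of the TCP in x, with the glue bottle well clear. I'll nudge forward, go down slowly, and watch the force.

Call:
apply_moves --targets '[[[0.1,0,0.4],[0,0,0]],[[0,0,0.5],[0,0,0]],[[0,0,0.5],[0,0,0]],[[0,0,0.35],[0,0,0]],[[0,0,0],[0,0,0]],[[0,0,0],[0,0,0]]]'

```text
time: 4.0
position: [0.6257, -0.1134, 0.0862]
eef_rot: [[1.0, -0.001, -0.0], [-0.001, -1.0, 0.0], [-0.0, -0.0, -1.0]]
wrist_force: [-0.5, -0.5, 0.1]
grip_width: 0.0004
grip_force: 0.0
```

Call:
apply_moves --targets '[[[0,0,0.1],[0,0,0]],[[0,0,0.1],[0,0,0]],[[0,0,0.1],[0,0,0]],[[0,0,0.05],[0,0,0]],[[0,0,0],[0,0,0]],[[0,0,0],[0,0,0]]]'

```text
time: 4.5
position: [0.6258, -0.1132, 0.0719]
eef_rot: [[1.0, -0.0, 0.0], [-0.0, -1.0, -0.0], [0.0, 0.0, -1.0]]
wrist_force: [1.4, -0.3, 0.4]
grip_width: 0.0003
grip_force: 0.3
```

Call:
apply_moves --targets '[[[0,0,0.08],[0,0,0]],[[0,0,0.08],[0,0,0]],[[0,0,0.08],[0,0,0]],[[0,0,0],[0,0,0]],[[0,0,0],[0,0,0]]]'

```text
time: 4.92
position: [0.6261, -0.1133, 0.0626]
eef_rot: [[1.0, -0.0, 0.001], [-0.0, -1.0, -0.0], [0.001, 0.0, -1.0]]
wrist_force: [0.8, 0.7, 5.9]
grip_width: 0.0001
grip_force: 2.8
```

Call:
apply_moves --targets '[[[0,0,0.03],[0,0,0]],[[0,0,0],[0,0,0]],[[0,0,0],[0,0,0]]]'

```text
time: 5.17
position: [0.6262, -0.1132, 0.0617]
eef_rot: [[1.0, -0.0, 0.001], [-0.0, -1.0, -0.0], [0.001, 0.0, -1.0]]
wrist_force: [-1.7, -0.1, 7.1]
grip_width: 0.0008
grip_force: 3.6
```

Call:
apply_moves --targets '[[[0,0,-0.1],[0,0,0]],[[0,0,-0.2],[0,0,0]],[[0,0,-0.5],[0,0,0]],[[0,0,-0.7],[0,0,0]],[[0,0,-0.7],[0,0,0]],[[0,0,-0.3],[0,0,0]],[[0,0,0],[0,0,0]]]'

```text
time: 5.75
position: [0.6275, -0.1137, 0.1646]
eef_rot: [[1.0, -0.0, 0.006], [-0.0, -1.0, -0.002], [0.006, 0.002, -1.0]]
wrist_force: [0.5, -0.3, -0.4]
grip_width: 0.0004
grip_force: 0.0
```

```bash
python3 -c "
from h import *
look('w2','round')
for n in ('bar','square'):
  s=robot.get_state()
  for r in spotter.mark_of('wrist','top_'+n)[:2]: print(n,r['position'],r['confidence'],watz(r['position'],.056,s))"
```

```text
round [325.6 208. ] 0.79 [ 0.6284 -0.1149  0.056 ]
5.75 [ 0.6275 -0.1137  0.1646] [ 0.52 -0.27 -0.39]
bar [116.6, 219.4] 0.89 [0.6148625  0.08600518 0.056     ]
bar [397.0, 55.6] 0.27 [ 0.74706259 -0.1668599   0.056     ]
square [13.3, 242.4] 0.89 [0.5754264  0.30227994 0.056     ]
```

View pics/w2.png

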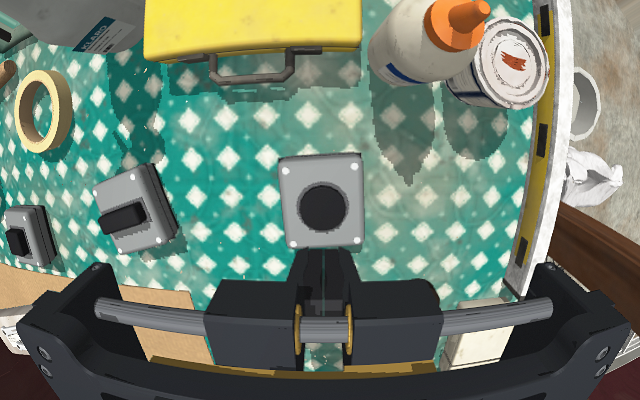

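The round key now lies low in its housing, viewed at (323,208); the 7 N reading fits a latched key. Next is the square key: −54 mm in x and +420 mm in y.

Call:
apply_moves --targets '[[[0,-0.4,0],[0,0,0]],[[-0.1,-0.8,0],[0,0,0]],[[-0.1,-0.8,0],[0,0,0]],[[-0.15,-0.8,0],[0,0,0]],[[-0.15,-0.8,0],[0,0,0]],[[-0.15,-0.8,0],[0,0,0]],[[-0.15,-0.8,0],[0,0,0]],[[-0.15,-0.8,0],[0,0,0]]]'

```text
time: 6.62
position: [0.586, 0.1294, 0.1593]
eef_rot: [[1.0, -0.0, -0.003], [-0.0, -1.0, 0.0], [-0.003, -0.0, -1.0]]
wrist_force: [0.7, 0.2, -0.5]
grip_width: 0.0004
grip_force: 0.0
```

Call:
apply_moves --targets '[[[-0.15,-0.8,0],[0,0,0]],[[-0.1,-0.8,0],[0,0,0]],[[-0.1,-0.8,0],[0,0,0]],[[-0.1,-0.8,0],[0,0,0]],[[0,-0.7,0],[0,0,0]],[[0,-0.4,0],[0,0,0]],[[0,0,0],[0,0,0]],[[0,0,0],[0,0,0]]]'

```text
time: 7.28
position: [0.5689, 0.2994, 0.1598]
eef_rot: [[1.0, 0.002, -0.002], [0.002, -1.0, -0.001], [-0.002, 0.001, -1.0]]
wrist_force: [-0.2, -0.6, -0.2]
grip_width: 0.0002
grip_force: 0.0
```

```bash
python3 -c "
from h import *
look('w3','square')"
```

```text
square [306.6 206.2] 0.82 [0.5723 0.3136 0.056 ]
7.2833 [0.5689 0.2994 0.1598] [-0.2  -0.58 -0.18]
```

View pics/w3.png

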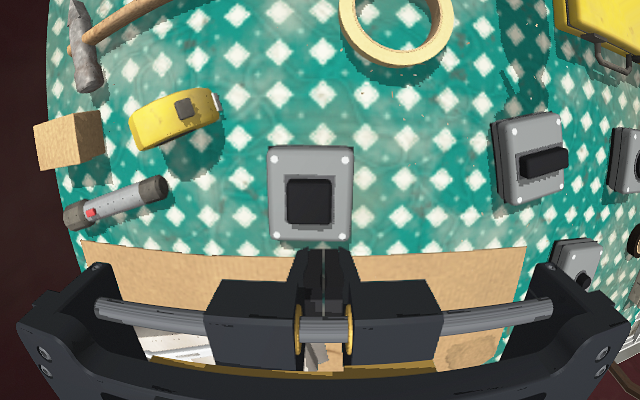

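The square key is at (309,202), so it lies about 11 mm to +y and 4 mm ahead of the TCP.

Call:
apply_moves --targets '[[[0.1,-0.28,0.3],[0,0,0]],[[0,0,0.5],[0,0,0]],[[0,0,0.6],[0,0,0]],[[0,0,0.4],[0,0,0]],[[0,0,0],[0,0,0]],[[0,0,0],[0,0,0]]]'

```text
time: 7.88
position: [0.5735, 0.3085, 0.088]
eef_rot: [[1.0, -0.002, -0.002], [-0.002, -1.0, -0.001], [-0.002, 0.001, -1.0]]
wrist_force: [-0.5, -0.6, 1.5]
grip_width: 0.0005
grip_force: 0.0
```

Call:
apply_moves --targets '[[[0,0,0.1],[0,0,0]],[[0,0,0.1],[0,0,0]],[[0,0,0.1],[0,0,0]],[[0,0,0.05],[0,0,0]],[[0,0,0],[0,0,0]],[[0,0,0],[0,0,0]]]'

```text
time: 8.38
position: [0.5738, 0.3102, 0.075]
eef_rot: [[1.0, -0.0, 0.0], [-0.0, -1.0, 0.0], [0.0, -0.0, -1.0]]
wrist_force: [-0.1, 0.6, 1.1]
grip_width: 0.0007
grip_force: 0.0
```

Need 13 mm more.

Call:
apply_moves --targets '[[[0,0,0.08],[0,0,0]],[[0,0,0.08],[0,0,0]],[[0,0,0.08],[0,0,0]],[[0,0,0.08],[0,0,0]],[[0,0,0],[0,0,0]],[[0,0,0],[0,0,0]]]'

```text
time: 8.88
position: [0.5744, 0.3104, 0.0627]
eef_rot: [[1.0, -0.0, 0.001], [-0.0, -1.0, 0.001], [0.001, -0.001, -1.0]]
wrist_force: [-0.0, 1.5, 5.1]
grip_width: 0.0006
grip_force: 2.6
```

Call:
apply_moves --targets '[[[0,0,0.03],[0,0,0]],[[0,0,0],[0,0,0]],[[0,0,0],[0,0,0]]]'

```text
time: 9.13
position: [0.5744, 0.3104, 0.0619]
eef_rot: [[1.0, -0.0, 0.001], [-0.0, -1.0, 0.0], [0.001, -0.0, -1.0]]
wrist_force: [-0.8, -0.0, 6.9]
grip_width: 0.0008
grip_force: 3.5
```

Call:
apply_moves --targets '[[[0,0,-0.1],[0,0,0]],[[0,0,-0.2],[0,0,0]],[[0,0,-0.5],[0,0,0]],[[0,0,-0.7],[0,0,0]],[[0,0,-0.7],[0,0,0]],[[0,0,-0.3],[0,0,0]],[[0,0,0],[0,0,0]]]'

```text
time: 9.72
position: [0.5757, 0.3108, 0.1647]
eef_rot: [[1.0, -0.0, 0.006], [-0.0, -1.0, 0.002], [0.006, -0.002, -1.0]]
wrist_force: [0.1, -0.1, 0.9]
grip_width: 0.0005
grip_force: 0.0
```

Call:
apply_moves --targets '[[[0.1,0.5,0],[0,0,0]],[[0.15,0.9,0],[0,0,0]],[[0.15,0.9,0],[0,0,0]],[[0.2,0.9,0],[0,0,0]],[[0.2,0.9,0],[0,0,0]],[[0.1,0.9,0],[0,0,0]],[[0.05,0.5,0],[0,0,0]],[[0,0,0],[0,0,0]]]'

```text
time: 10.38
position: [0.6111, 0.0857, 0.1586]
eef_rot: [[1.0, -0.005, -0.003], [-0.005, -1.0, -0.001], [-0.003, 0.001, -1.0]]
wrist_force: [-0.3, -0.3, -0.2]
grip_width: 0.0006
grip_force: 0.0
```

Call:
apply_moves --targets '[[[0,0,0],[0,0,0]],[[0,0,0],[0,0,0]]]'

```text
time: 10.55
position: [0.6108, 0.0908, 0.1595]
eef_rot: [[1.0, -0.0, -0.002], [-0.0, -1.0, 0.001], [-0.002, -0.001, -1.0]]
wrist_force: [0.2, 0.0, -0.7]
grip_width: 0.0003
grip_force: 0.0
```

```bash
python3 -c "
from h import *
look('w4','bar')"
```

```text
bar [325.  207.3] 0.62 [0.6133 0.0905 0.056 ]
10.55 [0.6108 0.0908 0.1595] [ 0.23  0.04 -0.65]
```

View pics/w4.png

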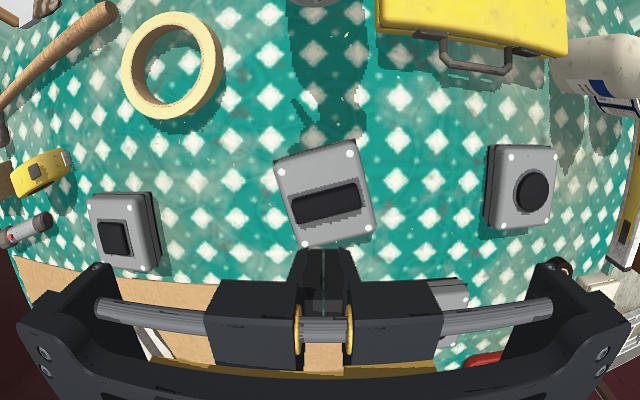

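The bar key is at (326,203), nearly under the fingers. The square and round keys show flat in their housings.

Call:
apply_moves --targets '[[[0.1,0.07,0.3],[0,0,0]],[[0,0,0.5],[0,0,0]],[[0,0,0.6],[0,0,0]],[[0,0,0.4],[0,0,0]],[[0,0,0],[0,0,0]],[[0,0,0],[0,0,0]]]'

```text
time: 11.15
position: [0.6147, 0.0881, 0.0873]
eef_rot: [[1.0, 0.001, -0.003], [0.001, -1.0, 0.0], [-0.003, -0.0, -1.0]]
wrist_force: [-0.1, -0.1, 0.2]
grip_width: 0.0007
grip_force: 0.0
```

Call:
apply_moves --targets '[[[0,0,0.1],[0,0,0]],[[0,0,0.1],[0,0,0]],[[0,0,0.1],[0,0,0]],[[0,0,0.05],[0,0,0]],[[0,0,0],[0,0,0]],[[0,0,0],[0,0,0]]]'

```text
time: 11.65
position: [0.6158, 0.0873, 0.075]
eef_rot: [[1.0, -0.0, 0.0], [-0.0, -1.0, -0.0], [0.0, 0.0, -1.0]]
wrist_force: [1.1, 0.2, -1.3]
grip_width: 0.0003
grip_force: 0.0
```

Call:
apply_moves --targets '[[[0,0,0.08],[0,0,0]],[[0,0,0.08],[0,0,0]],[[0,0,0.08],[0,0,0]],[[0,0,0.1],[0,0,0]],[[0,0,0],[0,0,0]],[[0,0,0],[0,0,0]]]'

```text
time: 12.15
position: [0.6164, 0.0873, 0.0619]
eef_rot: [[1.0, -0.0, 0.001], [-0.0, -1.0, -0.0], [0.001, 0.0, -1.0]]
wrist_force: [-0.5, 0.4, 6.8]
grip_width: 0.0004
grip_force: 3.4
```

Call:
apply_moves --targets '[[[0,0,0],[0,0,0]],[[0,0,0],[0,0,0]]]'

```text
time: 12.32
position: [0.6164, 0.0872, 0.0621]
eef_rot: [[1.0, -0.0, 0.001], [-0.0, -1.0, -0.0], [0.001, 0.0, -1.0]]
wrist_force: [0.2, 0.2, 6.2]
grip_width: 0.0006
grip_force: 3.2
```

Latched with 6–7 N. I'll lift and check.

Call:
apply_moves --targets '[[[0,0,-0.1],[0,0,0]],[[0,0,-0.2],[0,0,0]],[[0,0,-0.5],[0,0,0]],[[0,0,-0.7],[0,0,0]],[[0,0,-0.7],[0,0,0]],[[0,0,-0.6],[0,0,0]],[[0,0,-0.3],[0,0,0]],[[0,0,0],[0,0,0]]]'

```text
time: 12.98
position: [0.6173, 0.0873, 0.1887]
eef_rot: [[1.0, -0.0, 0.005], [-0.0, -1.0, -0.0], [0.005, 0.0, -1.0]]
wrist_force: [0.8, 0.3, 0.1]
grip_width: 0.0003
grip_force: 0.0
```

Call:
apply_moves --targets '[[[0,0,0],[0,0,0]],[[0,0,0],[0,0,0]]]'

```text
time: 13.15
position: [0.6145, 0.0873, 0.1833]
eef_rot: [[1.0, -0.0, -0.003], [-0.0, -1.0, 0.0], [-0.003, -0.0, -1.0]]
wrist_force: [-0.7, 0.8, -0.9]
grip_width: 0.0006
grip_force: 0.0
```

```bash
python3 -c "
from h import *
look('w5','bar')"
```

```text
bar [323.  195.2] 0.87 [0.6194 0.0886 0.056 ]
bar [417.3 297.4] 0.67 [ 0.5077 -0.01    0.056 ]
13.15 [0.6145 0.0873 0.1833] [-0.74  0.83 -0.87]
```

View pics/w5.png

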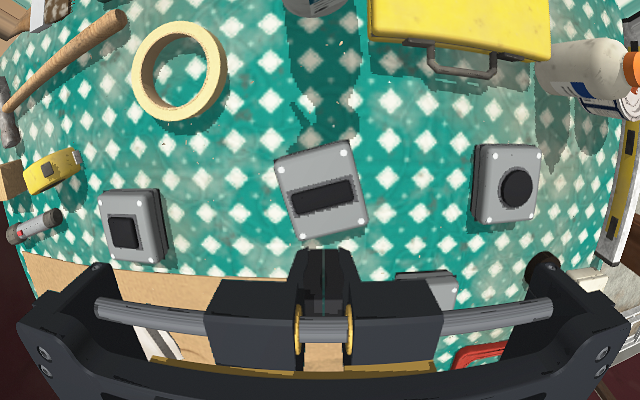

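The round key (517,188), square key (123,232) and bar key (322,195) all sit low, the boxes are in place, and the arm is clear.

```bash
python3 -c "
from h import *
print(finish_job())"
```

```text
the job is handed in; nothing more can be done
None
```

I pressed the large round, square and bar keys down in that order, each at about 7 N, and handed the job in; in the last wrist view all three sit low and their boxes look unmoved, and I never went near the small stop key.

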